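Run a probe along the open joint of a marble sill

TASK

Before the open L-shaped joint in the marble sill is resealed, check it from end to end: take the wooden-handled steel probe from its stand and draw its tip slowly (no faster than 5 cm a second) along the joint, down in the groove all the way, from the open end of the long leg, round the corner, to the end of the short leg. Then put the probe back upright in its stand, collar resting on the block, without disturbing the jar, the salt pig or the bell timer.

Things in the scene. Friction and masses are not known exactly. Their poses are not given: they have to be found in the camera images.
- probe: upright probe, 120 g, in the stand: square wooden handle 22 x 22 mm (sides along its x and y), z = 6 to 86 mm; below it a round steel collar 36 mm across, 6 mm thick; below that a steel shank 8 mm across, narrowing at z = -40 mm to a rounded 5 mm tip at z = -55 mm. Origin: centre of the collar's underside; z up along the handle.
- probe_tip (a point): the very tip of the probe, 55 mm below the collar's underside
- stand: loose dark wooden block 70 x 70 x 60 mm high, 0.9 kg, with one vertical through hole 20 mm across in the middle of its top; the probe's shank hangs in it and the collar rests on its top. Origin: centre of its underside, so its top is at z = 60 mm.
- sill: fixed marble sill, 160 (x) x 300 (y) x 30 mm high: a rectangular piece fitted in the far left corner of an L-shaped one, the open joint between them 14 mm wide, 12 mm deep. Origin: centre of the underside. Joint centre line: long leg x = -20 mm from the left end (y = 150 mm) to the corner at y = -40; short leg y = -40 from there to the far edge (x = 80 mm). Groove floor z = 18.
- joint_start (a point): on the joint's centre line, level with the marble's top, 15 mm in from the sill's left end: where the run begins
- joint_corner (a point): the corner of the joint's centre line, level with the marble's top
- joint_end (a point): on the centre line of the short leg, level with the marble's top, 16 mm in from the sill's far edge: where the run ends
- jar: cobalt glass jar with a cork-coloured lid, 68 mm across, 115 mm high; origin: centre of its underside; a bystander
- salt_pig: white porcelain salt pig, 92 mm across, 100 mm high, with a slanted mouth on its +x side; origin: centre of its underside; a bystander
- bell_timer: brass bell-shaped kitchen timer, 54 mm across, 60 mm high, standing on the sill's near right corner; origin: centre of its underside; a bystander
Things that resemble listed ones, but are neither listed nor needed, are in the scene too. There is more than one size of the probe; the one meant has the size given above. Of the things that look like the stand, take the one that is farthest to the robot's right at the start.

How it is judged:
By the outcome, as a careful person would: the job done as asked, in the order asked, and still so for the second after the job is handed in, with the robot touching nothing.
It also fails if it takes over 72 s, if anything falls off the work surface, if the arm or the gripper's body presses on something with over 40 N, if the wrist force passes 120 N, or if a joint passes its speed limit or range.

ROBOT

A 6-joint arm with a two-finger parallel gripper is mounted at the origin on the work surface. World frame = base frame: x ahead of the robot, y to its left, z up, the work surface at z = 0. Lengths are in mm, angles in rad, forces in N, time in s.
With the tool pointing down it reaches from about 300 to 775 mm from the base axis. Payload 14.6 kg.
Tool frame: the origin (TCP) lies at the very end of the fingers, on their centre line; the grasp point (between the pads) lies 19 mm behind it; z points along the fingers, y is the line along which they close (so a half turn about z gives the same grasp; the last joint's range is limited). The gripper opens to 94 mm and grips with 3 to 60 N. Pads are 16 mm wide; open, the fingers measure 119 mm over their backs; the gripper's body (75 mm by 177 mm) begins 78 mm behind the grasp point.
Start: joints at [-1.246, 0.3, 1.521, -0, 1.321, -0.067], TCP at [210.011, -508.315, 205.446] pointing down, gripper open.
Joint ranges: [-3.03, 3.03], [-0.79, 2.21], [0.23, 2.52], [-1.04, 4.18], [0, 3.07], [-2.55, 2.55]. Speed limits (rad/s): [2.22, 2.22, 2.57, 3.14, 3.14, 3.14].

INTERFACE

Orientations are given as [roll, pitch, yaw] about the fixed x, y, z axes, in that order (R = Rz(yaw) Ry(pitch) Rx(roll)).
In Python, from cell import manip gives the robot as it stands.
- The arm moves only by the tool servo_tool, never from a script. Its argument "rows" is a list of rows, each a list of 7 numbers: the turn, a rotation vector about the world's x, y, z in degrees, then the shift along the world's x, y, z in mm, then the closure, from 0 (fully open) to 1 (shut). In form: [[rx, ry, rz, dx, dy, dz, fingers], ...]. A call has 1 to 20 rows; each row shifts and turns the commanded pose from where the row before left it; what a row does not reach is not made up. A row lasts 1/8 s, in which the tool goes at most 62.5 mm and 10.7 degrees, less where a joint would pass 70% of its speed; a pose out of reach is approached as far as the arm can. A call with a gripper value outside its range is refused whole. The fingers move at their own pace and stop on an object; "grip_force" is the grip in N (left out, the last holds). Time passes only in rows, so rows that do not move let the fingers close. It gives the time, the measured TCP pose, the force, the opening and the grip force at its end, in the units of the state.
- manip.read_state(): the state, without advancing time (a new reading comes with each control period).
- manip.camera(name): name is "scene" or "side" or "wrist"; returns the picture (480x640x3 uint8, red, green, blue); there is no depth.
- manip.camera_info(name): a dict with "fx", "fy", "cx", "cy" (pixels), "D" ([k1, k2, p1, p2, k3] as OpenCV has them; the pictures are not rectified), "position" and "rotation" of the camera in the world; the wrist camera has in their place "T_tool_cam" (4x4, takes a point from camera to tool coordinates, whose origin is the TCP and whose axes are the flange's). Camera axes: x right, y down, z forward; pixel columns grow to the right and rows downward; lengths in mm; the calibration is good to about 2 mm. A picture is of the moment at which its call begins: read the wrist's pose just before it. camera_info takes no time and is no camera call.
- manip.sign_off(): hands the job in; it is judged then, once.
The state is a dict: "clock": time; "joints": joint angles; "qd": joint speeds; "effort": joint torques, N m; "eef_pos": TCP position; "eef_rot": TCP orientation; "wrist_force": force on the tool from outside, world axes, zero at the start; "moment": the same for the moment, N m; "finger_gap": finger opening in mm; "finger_force": force on a finger pad.
Only numpy, scipy, OpenCV 4.12 (cv2) and the standard library are available. Lean on these libraries where they do the work, as an engineer would, in place of code of your own. Each camera call takes 0.05 s, during which the arm holds its last target. There are 200 camera calls.

## Working session

There is one attempt and no reset: what is moved stays moved. The work goes in short steps, Python scripts to look and compute and a tool call to move; the robot and the scene stay as the last step left them, time stands still between calls to the robot, and variables do not carry over. Pictures are saved under pics/ and viewed, at most 10 in all, crops included, and the job is handed in when it is done.

Besides the shell and the picture viewer there is one more tool, called as a command line: name --pt "numbers of a row" for each row, then --argument value for the rest. servo_tool: Moves the arm, as the interface text tells. Its arguments: {"type":"object","properties":{"rows":{"type":"array","items":{"type":"array","items":{"type":"number"}}},"grip_force":{"type":"number"}},"required":["rows"]}

```bash
mkdir -p pics; cat > h.py <<'E'
import numpy as np, cv2
from cell import manip
def save(n,im): cv2.imwrite('pics/'+n+'.png',cv2.cvtColor(np.ascontiguousarray(im),cv2.COLOR_RGB2BGR))
def cam(n):
    c=manip.camera_info(n); K=np.array([[c['fx'],0,c['cx']],[0,c['fy'],c['cy']],[0,0,1]])
    if 'T_tool_cam' in c:
        s=manip.read_state(); from scipy.spatial.transform import Rotation as R
        T=np.eye(4); T[:3,3]=s['eef_pos']
        r=np.array(s['eef_rot']); T[:3,:3]=r if r.shape==(3,3) else R.from_euler('xyz',r).as_matrix()
        T=T@np.array(c['T_tool_cam']); return K,np.array(c['D']),T[:3,3],T[:3,:3]
    return K,np.array(c['D']),np.array(c['position']),np.array(c['rotation'])
def ray(C,px):
    K,D,p,R=C; u=cv2.undistortPoints(np.array(px,float).reshape(-1,1,2),K,D).reshape(-1,2)
    return (R@np.c_[u,np.ones(len(u))].T).T
def onplane(C,px,z):
    d=ray(C,px); return C[2]+d*((z-C[2][2])/d[:,2])[:,None]
def proj(C,P):
    K,D,p,R=C; q=(np.array(P,float).reshape(-1,3)-p)@R
    return cv2.projectPoints(q,np.zeros(3),np.zeros(3),K,D)[0].reshape(-1,2)
E
python3 - <<'E'
from h import *
print(manip.read_state())
for n in ['scene','side','wrist']:
    save(n+'0',manip.camera(n)); c=cam(n); print(n,c[0][0,0],c[2].round(),c[3].round(2).tolist())
E
```

```text
{'clock': 0.0, 'joints': array([-1.24558804e+00,  3.00481245e-01,  1.52161476e+00,  1.82306786e-05,
        1.32069526e+00, -6.65748194e-02]), 'qd': array([ 0.00045896,  0.00166224, -0.00070707, -0.00113137,  0.0009267 ,
        0.00079463]), 'effort': array([ 3.46204279e-04, -5.31800687e+01, -3.52739918e+01,  7.08630262e-02,
        2.44083098e-02, -9.97927509e-05]), 'eef_pos': array([ 209.93652917, -508.05830005,  204.86652184]), 'eef_rot': array([-3.14039787e+00, -9.73572460e-05,  3.91778525e-01]), 'wrist_force': array([ 1.48830242, -0.64555323, -0.07920083]), 'moment': array([-0.02779216, -0.02798485,  0.00116307]), 'finger_force': 0.0, 'finger_gap': 94.04947823019012}
scene 581.8427910666924 [1375. -223.  714.] [-2.24, 0.0, 1.37]
side 471.0784829575123 [268. 629. 501.] [-2.08, -0.02, -2.67]
wrist 390.60029284834917 [ 272. -481.  383.] [[0.38, -0.9, -0.22], [-0.92, -0.37, -0.09], [-0.0, 0.24, -0.97]]
```

```bash
python3 - <<'E'
s=open('h.py').read()
s=s.replace("np.array(c['position']),np.array(c['rotation'])","np.array(c['position']),Rot.from_euler('xyz',c['rotation']).as_matrix()").replace("import numpy as np, cv2","import numpy as np, cv2\nfrom scipy.spatial.transform import Rotation as Rot")
open('h.py','w').write(s)
E
```

```text
(no output)
```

View pics/scene0.png

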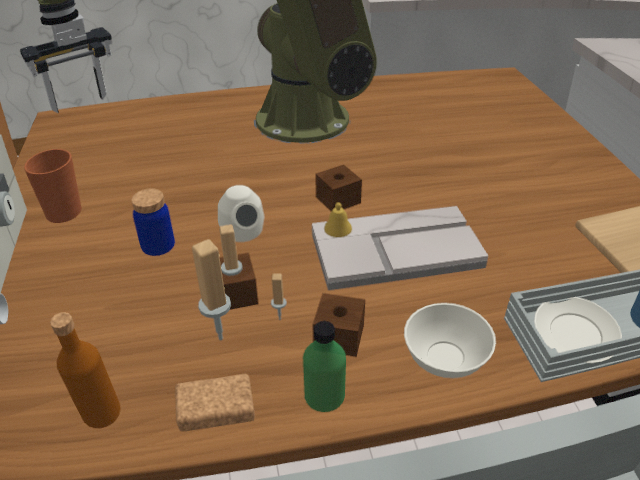

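View pics/side0.png

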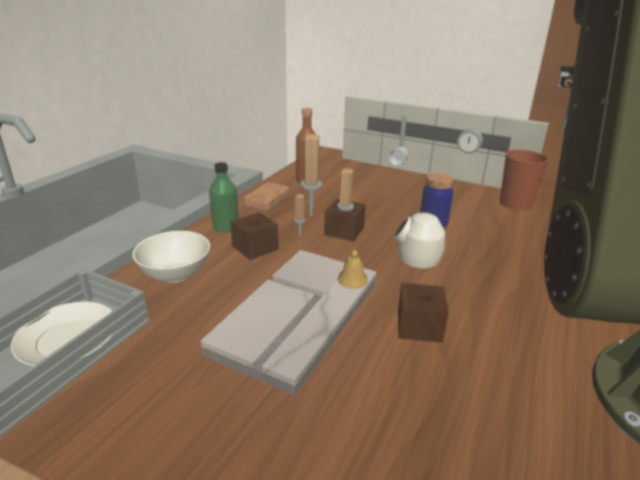

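Scene picture: three probes (large 210,280; medium in a stand 231,250; small 278,290), three dark blocks (236,280; 340,188; 340,322). Robot's right is image left, so the block is at (236,280), holding the medium probe. The bell is at (338,220), the joint corner about (376,237). The side view agrees: block (345,220), probe (346,190), bell (353,270).

```bash
python3 - <<'E'
from h import *
S=cam('scene');D=cam('side')
def tri(a,b):
    d1=ray(S,a)[0];d2=ray(D,b)[0]
    A=np.c_[d1,-d2];t=np.linalg.lstsq(A,D[2]-S[2],rcond=None)[0]
    p,q=S[2]+d1*t[0],D[2]+d2*t[1]; return ((p+q)/2).round(1),np.linalg.norm(p-q).round(1)
print('handle top',tri((228,229),(347,171)),'collar',tri((231,267),(345,206)))
print('big top',tri((205,246),(312,137)),'collar',tri((214,304),(311,184)),'tip',tri((220,339),(311,215)))
print('small top',tri((277,275),(299,196)),'collar',tri((279,302),(299,219)),'tip',tri((280,319),(300,235)))
print('bell',onplane(S,[(338,232)],30),tri((338,206),(354,252)))
print('sill corner est',onplane(S,[(376,237),(392,273),(465,229)],30).round())
print('salt',tri((240,190),(424,215)),'jar',tri((149,197),(438,180)))
a=cv2.resize(cv2.cvtColor(cv2.imread('pics/scene0.png'),cv2.COLOR_BGR2RGB)[180:340,180:500],None,fx=2.5,fy=2.5,interpolation=cv2.INTER_CUBIC)
save('crop1',a)
E
```

```text
handle top (array([ 624.9, -226.6,  144.1]), np.float64(1.8)) collar (array([ 625.6, -229.5,   62.7]), np.float64(4.0))
big top (array([ 724.6, -260.7,  193.3]), np.float64(4.8)) collar (array([ 726.8, -262.4,   80.9]), np.float64(3.2)) tip (array([ 7.265e+02, -2.632e+02,  7.000e-01]), np.float64(2.0))
small top (array([ 700.3, -159. ,   97.8]), np.float64(5.0)) collar (array([ 702.3, -160.2,   41.9]), np.float64(1.9)) tip (array([ 701.3, -161.2,    1.8]), np.float64(0.0))
bell [[526.03747993 -22.55648811  30.        ]] (array([518.6, -21.4,  85.3]), np.float64(0.4))
sill corner est [[556.  44.  30.]
 [659.  45.  30.]
 [567. 221.  30.]]
salt (array([ 446.2, -196. ,   97.9]), np.float64(0.5)) jar (array([ 460.3, -363.4,  111.9]), np.float64(8.8))
```

View pics/crop1.png

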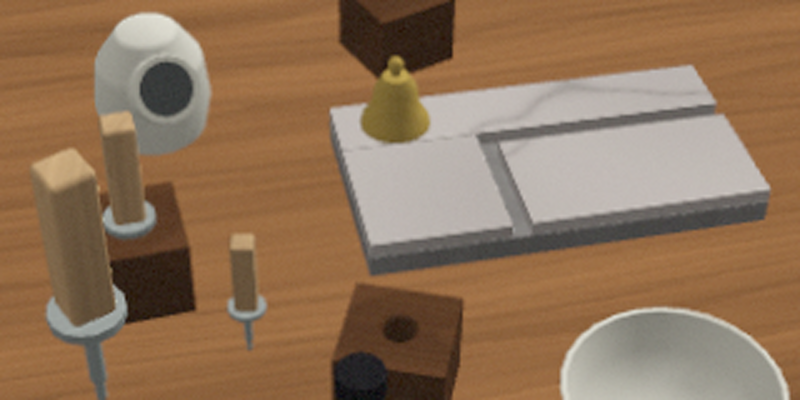

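The crop shows the chosen probe at (125,170) in the block, which matches the given size with its top at z≈145. The large and small probes stand clear of it. The joint corner is at crop (490,137), the short leg ends near (522,232), and the long leg exits near (715,108). Next I look from above with the wrist camera.

servo_tool --pt "0 0 -4 30 23 15 0" --pt "0 0 -5 40 30 20 0" --pt "0 0 -5 40 30 20 0" --pt "0 0 -5 40 30 20 0" --pt "0 0 -3.4 40 30 10 0" --pt "0 0 0 40 30 10 0" --pt "0 0 0 40 30 0 0" --pt "0 0 0 30 30 0 0" --pt "0 0 0 20 25 0 0" --pt "0 0 0 0 0 0 0" --pt "0 0 0 0 0 0 0"

```text
clock: 1.52
eef_pos: [529.6, -250.8, 300.3]
eef_rot: [-3.142, 0.0, 0.001]
wrist_force: [0.1, 0.2, 0.2]
finger_gap: 94.3
finger_force: 0.0
```

```bash
python3 - <<'E'
from h import *
s=manip.read_state();print(s['clock'],s['eef_pos'],s['eef_rot'],s['joints'])
W=cam('wrist');im=manip.camera('wrist');save('w1',im)
print(proj(W,[(625,-228,146),(625,-228,60)]))
E
```

```text
1.525 [ 529.61907808 -250.78511457  300.27662249] [-3.14158684e+00  4.16961757e-04  6.81240602e-04] [-5.04647480e-01  3.32641002e-01  1.26127709e+00 -1.96811891e-04
  1.54804223e+00  1.06547212e+00]
[[296.13729497 112.15225498]
 [301.6574257  119.25640288]]
```

View pics/w1.png

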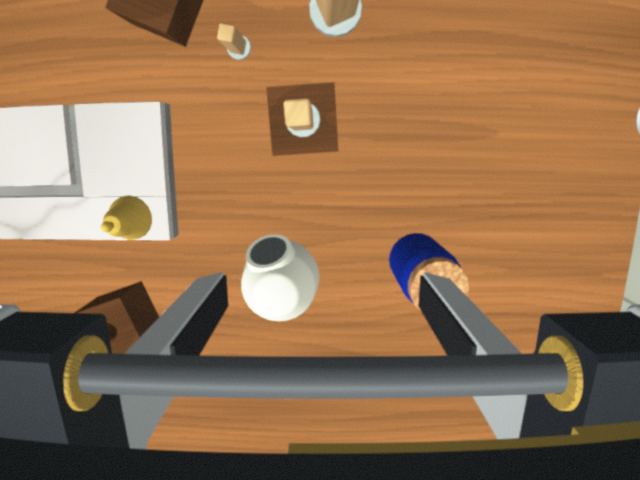

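The wrist view shows the probe handle top at (298,113), its collar at (302,119) and the stand top from (268,86) to (337,153). The bell is at (127,217) and the joint corner near (74,190). Next I measure the handle, the stand and the sill.

```bash
cat > m1.py <<'E'
from h import *
s=manip.read_state();W=cam('wrist')
im=cv2.cvtColor(cv2.imread('pics/w1.png'),cv2.COLOR_BGR2RGB)
hsv=cv2.cvtColor(im,cv2.COLOR_RGB2HSV)
roi=np.zeros(im.shape[:2],np.uint8);roi[75:165,255:350]=255
def rect(m,z,n):
    m=cv2.morphologyEx(m,cv2.MORPH_OPEN,np.ones((3,3)))
    c=max(cv2.findContours(m,0,1)[0],key=cv2.contourArea)
    P=onplane(W,c[:,0,:],z)
    r=cv2.minAreaRect(P[:,:2].astype(np.float32));print(n,r,'px bb',cv2.boundingRect(c));return c
print(im[113,298],im[125,305],im[140,290],im[125,360],hsv[113,298])
v=hsv[...,2]
rect(cv2.bitwise_and(roi,((v>195)&(hsv[...,1]>60)).astype(np.uint8)*255),146,'handle top')
dark=((v<105)).astype(np.uint8)*255
dk=cv2.morphologyEx(cv2.bitwise_and(roi,dark),cv2.MORPH_CLOSE,np.ones((41,41)))
rect(dk,60,'stand')
col=cv2.bitwise_and(roi,((hsv[...,1]<60)&(v>120)).astype(np.uint8)*255)
rect(col,66,'collar visible')
E
python3 m1.py
```

```text
[245 215 146] [206 167 112] [108  72  46] [184 124  74] [ 21 103 245]
handle top ((624.0986938476562, -228.62982177734375), (20.462905883789062, 20.329509735107422), 3.6449010372161865) px bb (284, 100, 26, 27)
stand ((629.7472534179688, -228.48068237304688), (55.44327163696289, 65.5879135131836), 3.0653159618377686) px bb (270, 86, 65, 58)
collar visible ((619.733154296875, -233.65660095214844), (22.17481231689453, 36.68623352050781), 41.27974319458008) px bb (287, 105, 34, 33)
```

servo_tool --pt "0 0 1.6 30 7 0 0" --pt "0 0 2 40 10 -20 0" --pt "0 0 0 24.4 5.2 -40 0" --pt "0 0 0 0 0 -30 0" --pt "0 0 0 0 0 -20 0" --pt "0 0 0 0 0 0 0" --pt "0 0 0 0 0 0 0" --grip_force 25

```text
clock: 2.45
eef_pos: [624.5, -228.9, 191.8]
eef_rot: [3.141, -0.001, 0.063]
wrist_force: [-0.4, 0.2, 0.5]
finger_gap: 94.0
finger_force: 0.0
```

```bash
python3 - <<'E'
from h import *
s=manip.read_state();print(s['clock'],s['eef_pos'],s['eef_rot'])
W=cam('wrist');im=manip.camera('wrist')
print(proj(W,[(624,-228.6,146)]))
save('w2',im[:,100:540])
E
```

```text
2.45 [ 624.48077749 -228.86183405  191.83557431] [ 3.14085482e+00 -1.49879130e-03  6.28646112e-02]
[[323.92896487 263.39846174]]
```

View pics/w2.png

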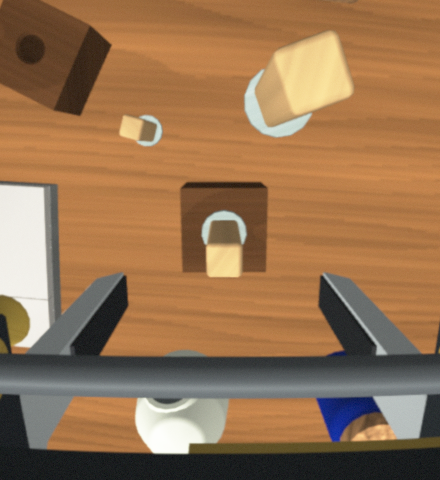

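The handle top is centred at (325,260) in the full picture against a predicted (324,263), and it sits square to the fingers. I descend and grip.

servo_tool --pt "0 0 0 0 0 -25 0" --pt "0 0 0 0 0 -30 0" --pt "0 0 0 0 0 -30 0" --pt "0 0 0 0 0 -16 0" --pt "0 0 0 0 0 0 0.3" --pt "0 0 0 0 0 0 1" --pt "0 0 0 0 0 0 1" --pt "0 0 0 0 0 0 1" --pt "0 0 0 0 0 0 1" --pt "0 0 0 0 0 0 1" --pt "0 0 0 0 0 0 1" --pt "0 0 0 0 0 0 1" --grip_force 25

```text
clock: 4.0
eef_pos: [624.4, -228.2, 89.5]
eef_rot: [3.141, -0.0, 0.064]
wrist_force: [1.0, -0.5, -0.4]
finger_gap: 21.8
finger_force: 25.0
```

servo_tool --pt "0 0 0 0 0 10 1" --pt "0 0 0 0 0 20 1" --pt "0 0 0 0 0 35 1" --pt "0 0 0 0 0 35 1" --pt "0 0 0 0 0 30 1" --pt "0 0 0 -10 20 15 1" --pt "0 0 0 -18 40 10 1" --pt "0 0 0 -20 45 5 1" --pt "0 0 0 -20 45 0 1" --pt "0 0 0 -20 45 0 1" --pt "0 0 0 -20 45 0 1" --pt "0 0 0 -18 40 0 1" --pt "0 0 0 -18 32 0 1" --pt "0 0 0 0 0 0 1" --pt "0 0 0 0 0 0 1" --pt "0 0 0 0 0 0 1"

```text
clock: 6.0
eef_pos: [480.8, 83.1, 249.7]
eef_rot: [3.142, -0.0, 0.063]
wrist_force: [0.1, 0.2, -1.8]
finger_gap: 22.0
finger_force: 25.0
```

```bash
python3 - <<'E'
from h import *
import pickle
s=manip.read_state();print(s['clock'],s['eef_pos'],s['eef_rot'],s['wrist_force'],s['finger_gap'])
W=cam('wrist');im=manip.camera('wrist');save('w3',im);pickle.dump(W,open('W3.pkl','wb'))
sc=manip.camera('scene');save('s3',sc);sd=manip.camera('side');save('d3',sd)
E
```

```text
6.0 [480.77864412  83.14956431 249.73022573] [ 3.14154780e+00 -3.17578872e-04  6.25676241e-02] [ 0.14646018  0.18967568 -1.82732481] 22.033511577448593
```

View pics/w3.png

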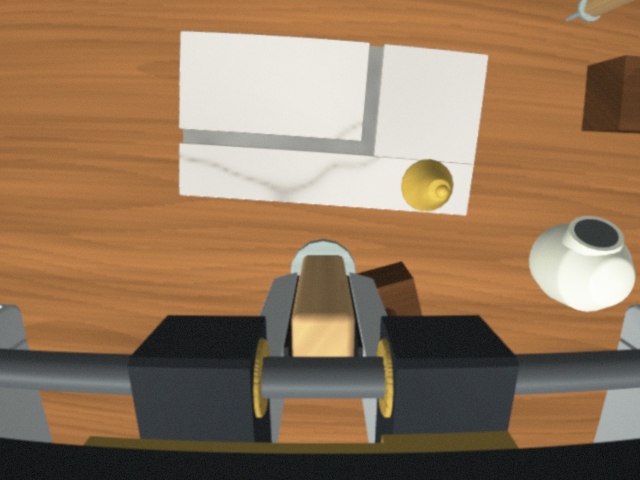

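The wrist view shows the sill's top surface: corners (181,32), (487,55), (467,214) and (180,194). The long leg runs from (181,137) to (362,148), the corner is near (370,148) and the short leg exits at (376,46). The probe is held at (322,320). Next I fit edges on the z=30 plane.

```bash
cat > m2.py <<'E'
from h import *
import pickle
W=pickle.load(open('W3.pkl','rb'))
im=cv2.cvtColor(cv2.imread('pics/w3.png'),cv2.COLOR_BGR2RGB)
g=cv2.cvtColor(im,cv2.COLOR_RGB2GRAY).astype(float)
print('gray white',g[80,280],g[175,250],'groove',g[137,260],g[80,374],g[145,300])
T=190
def cross(line,dirn):  # transitions of subpixel along row/col
    out=[]
    for i in range(len(line)-1):
        a,b=line[i],line[i+1]
        if (a-T)*(b-T)<0: out.append((i+(T-a)/(b-a), 1 if b>a else -1))
    return out
up,lo,le,ri=[],[],[],[]
for x in range(190,350,4):
    col=g[110:170,x]; c=cross(col,0)
    d=[k for k in c if k[1]<0 and 110+k[0]<145]; u=[k for k in c if k[1]>0 and 110+k[0]>135]
    if d and u: up.append((x,110+d[0][0])); lo.append((x,110+u[0][0]))
for y in range(52,130,3):
    c=cross(g[y,345:400],0)
    d=[k for k in c if k[1]<0]; u=[k for k in c if k[1]>0]
    if d and u: le.append((345+d[0][0],y)); ri.append((345+u[-1][0],y))
def fit(p,n):
    P=onplane(W,p,30)[:,:2]
    for _ in range(3):
        l=cv2.fitLine(P.astype(np.float32),cv2.DIST_HUBER,0,.01,.01).ravel()
        nrm=np.array([-l[1],l[0]]);r=(P-l[2:])@nrm;P=P[abs(r)<max(1.5,2*r.std())]
    print(n,len(P),'ang',np.degrees(np.arctan2(l[1],l[0])).round(2),'pt',l[2:].round(1),'res',r.std().round(2));return l
L=[fit(*a) for a in((up,'long far'),(lo,'long near'),(le,'short left'),(ri,'short right'))]
def inter(a,b):
    t=np.linalg.solve(np.c_[a[:2],-b[:2]],b[2:]-a[2:]);return a[2:]+a[:2]*t[0]
def gap(a,b): return abs((b[2:]-a[2:])@np.array([-a[1],a[0]]))
print('gaps',gap(L[0],L[1]),gap(L[2],L[3]))
def mid(a,b):
    b=b.copy(); b[:2]*=np.sign(a[:2]@b[:2]); d=a[:2]+b[:2];d/=np.linalg.norm(d)
    n=np.array([-a[1],a[0]]);o=((b[2:]-a[2:])@n)/2
    return np.r_[d,a[2:]+n*o]
ml,ms=mid(L[0],L[1]),mid(L[2],L[3]);c=inter(ml,ms)
print('corner',c,proj(W,[(*c,30)]))
for n,q in(('sill corners',[(181,32),(487,55),(467,214),(180,194)]),('exits',[(180,137),(376,45)])): print(n,onplane(W,q,30).round(1)[:,:2].tolist())
dl=ml[:2]*np.sign(ml[1]);ds=ms[:2]*np.sign(ms[0]);print('dirs',dl,ds)
yaw=np.arctan2(ds[1]*84-dl[0]*175, ds[0]*84+dl[1]*175);print('yaw',np.degrees(yaw))
R=lambda v:c+np.array([v[0]*np.cos(yaw)-v[1]*np.sin(yaw),v[0]*np.sin(yaw)+v[1]*np.cos(yaw)])
for n,v in(('start',(0,175)),('leftend',(0,190)),('end',(84,0)),('edge',(100,0)),('c1',(100,190)),('c2',(100,-110)),('c3',(-60,-110)),('c4',(-60,190))): print(n,R(v).round(1))
E
python3 m2.py
```

```text
gray white 233.0 218.0 groove 169.0 149.0 157.0
long far 38 ang 89.36 pt [557.6 134.7] res 0.2
long near 38 ang 89.57 pt [543.3 132.1] res 0.05
short left 25 ang -0.63 pt [605.7  50.6] res 0.16
short right 25 ang -0.59 pt [601.7  36.5] res 0.1
gaps 14.248899 14.1910715
corner [549.6369    44.134148] [[367.0881682  148.23997018]]
sill corners [[649.8, 231.3], [647.8, -65.6], [490.2, -66.2], [492.6, 232.5]]
exits [[550.1, 231.8], [647.5, 43.5]]
dirs [0.00933808 0.9999564 ] [ 0.99994296 -0.01068398]
yaw -0.56005174
start [551.3 219.1]
leftend [551.5 234.1]
end [633.6  43.3]
edge [649.6  43.2]
c1 [651.5 233.1]
c2 [648.6 -66.8]
c3 [488.6 -65.3]
c4 [491.5 234.7]
```

servo_tool --pt "0 0 0 10 18 0 1" --pt "0 0 0 15 30 -10 1" --pt "0 0 0 20 35 -20 1" --pt "0 0 0 15 30 -30 1" --pt "0 0 0 10.5 23 -30 1" --pt "0 0 0 0 0 -20 1" --pt "0 0 0 0 0 0 1" --pt "0 0 0 0 0 0 1"

```text
clock: 7.15
eef_pos: [551.4, 220.3, 140.4]
eef_rot: [-3.141, -0.001, 0.064]
wrist_force: [0.0, 0.0, -1.1]
finger_gap: 21.8
finger_force: 25.0
```

```bash
python3 - <<'E'
from h import *
s=manip.read_state();p=s['eef_pos'];print(s['clock'],p,s['eef_rot'],s['wrist_force'])
tip=p-[0.3,0,84.5]
sc=manip.camera('scene');sd=manip.camera('side');save('s4',sc);save('d4',sd)
out=[]
for n,im in(('scene',sc),('side',sd)):
    C=cam(n);t=proj(C,[tip])[0];print(n,'tip',t,'start',proj(C,[(551.3,219.1,30),(551.5,234.1,30)]).round(1).tolist())
    x,y=t.astype(int);x0,y0=x-60,y-80;print('crop origin',x0,y0)
    out.append(cv2.resize(im[y0:y0+150,x0:x0+100],None,fx=4,fy=4,interpolation=cv2.INTER_CUBIC))
save('tip4',np.hstack(out))
E
```

```text
7.15 [551.40242935 220.28805288 140.38383553] [-3.14125060e+00 -1.19241946e-03  6.36470227e-02] [ 0.00118969  0.04528314 -1.11398763]
scene tip [463.57682241 213.36156011] start [[461.2, 224.2], [468.3, 223.3]]
crop origin 403 133
side tip [262.2158945  343.75593896] start [[263.3, 357.2], [257.3, 363.9]]
crop origin 202 263
```

View pics/tip4.png

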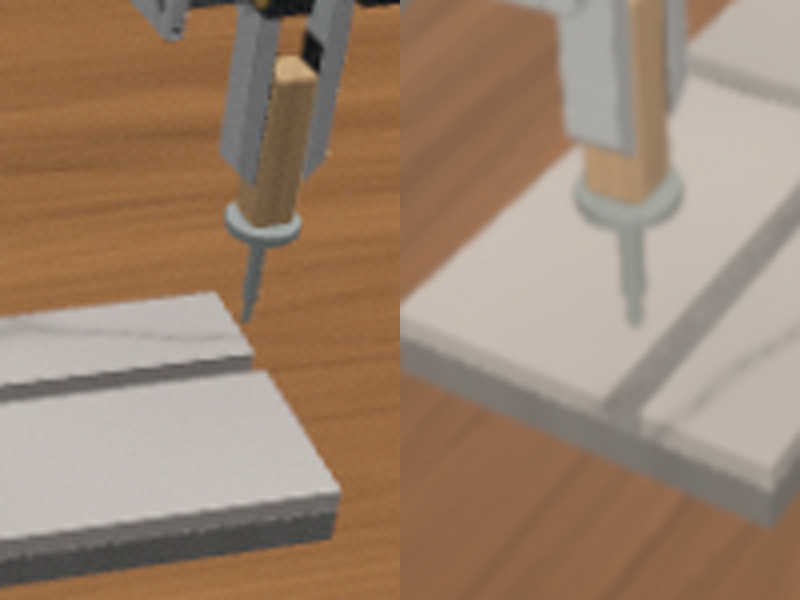

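Scene crop (left): tip at (247,322), i.e. (464.8,213.5), and the groove's open end at (260,363). Side crop (right): tip at (634,326), i.e. (260.5,344.5). Now I triangulate the tip.

```bash
cat >> h.py <<'E'
def tri(a,b):
    S=cam('scene');D=cam('side');d1=ray(S,a)[0];d2=ray(D,b)[0]
    t=np.linalg.lstsq(np.c_[d1,-d2],D[2]-S[2],rcond=None)[0]
    p,q=S[2]+d1*t[0],D[2]+d2*t[1]; return ((p+q)/2).round(1),np.linalg.norm(p-q).round(1)
E
python3 - <<'E'
from h import *
print('tip',tri((464.75,213.5),(260.5,344.5)))
print('exit tri',tri((468,223.8),(258.3,365.5)))
print('exit plane',onplane(cam('scene'),[(465.5,221.25),(470.5,226.25)],30),onplane(cam('side'),[(252.7,364),(262.5,367)],30))
E
```

```text
tip (array([552.2, 222.5,  55.9]), np.float64(0.4))
exit tri (array([550. , 234.3,  27.7]), np.float64(0.4))
exit plane [[544.19053175 231.26757019  30.        ]
 [561.41693796 234.70710765  30.        ]] [[556.9427253  237.27298262  30.        ]
 [541.95566023 235.69272718  30.        ]]
```

servo_tool --pt "0 0 0 0 0 -5 1" --pt "0 0 0 0 0 -5 1" --pt "0 0 0 0 0 -5 1" --pt "0 0 0 0 0 -5 1" --pt "0 0 0 0 0 -5 1" --pt "0 0 0 0 0 -5 1" --pt "0 0 0 0 0 -3 1" --pt "0 0 0 0 0 -2 1" --pt "0 0 0 0 0 0 1" --pt "0 0 0 0 0 0 1"

```text
clock: 8.5
eef_pos: [551.0, 219.9, 104.6]
eef_rot: [-3.142, -0.0, 0.064]
wrist_force: [-0.4, -0.1, -1.4]
finger_gap: 21.9
finger_force: 25.0
```

servo_tool --pt "0 0 0 0 -2 0 1" --pt "0 0 0 0 -4 0 1" --pt "0 0 0 0 -4 0 1" --pt "0 0 0 0 -4 0 1" --pt "0 0 0 -0.1 -4 0 1" --pt "0 0 0 0 -4 0 1" --pt "0 0 0 0 -4 0 1" --pt "0 0 0 -0.1 -4 0 1" --pt "0 0 0 0 -4 0 1" --pt "0 0 0 -0.1 -4 0 1" --pt "0 0 0 0 -4 0 1" --pt "0 0 0 -0.1 -4 0 1" --pt "0 0 0 0 -4 0 1" --pt "0 0 0 -0.1 -4 0 1" --pt "0 0 0 0 -4 0 1" --pt "0 0 0 -0.1 -4 0 1" --pt "0 0 0 0 -4 0 1" --pt "0 0 0 -0.1 -4 0 1" --pt "0 0 0 0 -4 0 1" --pt "0 0 0 0 -4 0 1"

```text
clock: 11.0
eef_pos: [550.2, 141.6, 104.5]
eef_rot: [-3.142, -0.0, 0.064]
wrist_force: [0.3, 0.9, -1.5]
finger_gap: 21.8
finger_force: 25.0
```

servo_tool --pt "0 0 0 0 -4 0 1" --pt "0 0 0 0 -4 0 1" --pt "0 0 0 0 -4 0 1" --pt "0 0 0 0 -4 0 1" --pt "0 0 0 -0.1 -4 0 1" --pt "0 0 0 0 -4 0 1" --pt "0 0 0 0 -4 0 1" --pt "0 0 0 -0.1 -4 0 1" --pt "0 0 0 0 -4 0 1" --pt "0 0 0 -0.1 -4 0 1" --pt "0 0 0 0 -4 0 1" --pt "0 0 0 -0.1 -4 0 1" --pt "0 0 0 0 -4 0 1" --pt "0 0 0 0 -4 0 1" --pt "0 0 0 0 -4 0 1" --pt "0 0 0 -0.1 -4 0 1" --pt "0 0 0 0 -4 0 1" --pt "0 0 0 0 -4 0 1" --pt "0 0 0 0 -4 0 1" --pt "0 0 0 0 -2 0 1"

```text
clock: 13.5
eef_pos: [549.7, 63.6, 104.5]
eef_rot: [-3.142, -0.0, 0.063]
wrist_force: [0.4, -0.1, -2.4]
finger_gap: 21.7
finger_force: 25.0
```

```bash
python3 - <<'E'
from h import *
s=manip.read_state();p=s['eef_pos'];print(s['clock'],p)
out=[]
for n in('scene','side'):
    im=manip.camera(n);save(n+'5',im);C=cam(n);t=proj(C,[(p[0],p[1],30)])[0]
    print(n,t,'corner',proj(C,[(549.6,44.1,30)]))
    x,y=t.astype(int);x0,y0=x-50,y-45;print('crop origin',x0,y0)
    out.append(cv2.resize(im[y0:y0+80,x0:x0+80],None,fx=5,fy=5,interpolation=cv2.INTER_CUBIC))
save('tip5',np.hstack(out))
E
```

```text
13.5 [549.71577142  63.60519241 104.45487409]
scene [384.94965142 233.77692681] corner [[375.05356668 235.05127417]]
crop origin 334 188
side [314.83858265 298.98852763] corner [[320.16914416 292.90205797]]
crop origin 264 253
```

View pics/tip5.png

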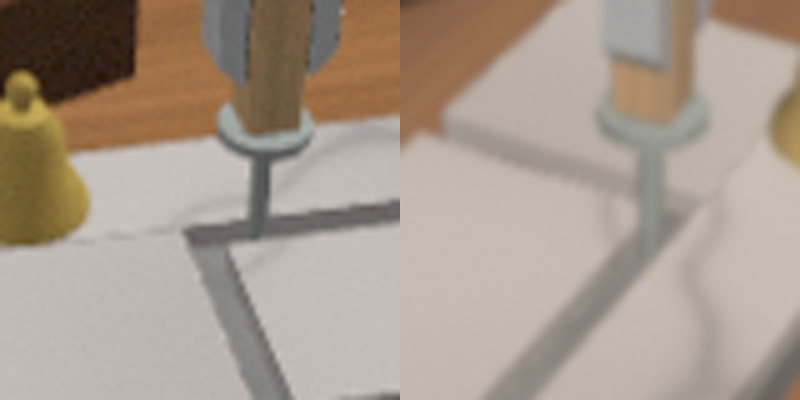

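Both crops show the shank down in the groove: scene (260,230), side (650,250). The outer corner is at scene crop (185,232) and the inner one at (228,247). I compare these with prediction.

```bash
python3 - <<'E'
from h import *
S=cam('scene')
print(proj(S,[(542.6,37.1,30),(556.6,51.1,30)]),'meas (371,234.4),(379.6,237.4)')
import cv2
g=cv2.cvtColor(cv2.imread('pics/scene5.png'),cv2.COLOR_BGR2GRAY)
print('shank rows');
for r in (222,225,228,231): print(r,g[r,378:396].tolist())
p=np.array([549.4,63.6]); print([proj(S,[(*p,z)])[0].round(1).tolist() for z in (30,35,40,45)])
E
```

```text
[[370.51885154 233.28252294]
 [379.61999627 236.83292859]] meas (371,234.4),(379.6,237.4)
shank rows
222 [193, 193, 192, 193, 192, 193, 129, 92, 87, 85, 167, 183, 181, 176, 174, 171, 176, 179]
225 [190, 192, 191, 191, 190, 175, 119, 90, 89, 88, 170, 175, 174, 175, 180, 185, 187, 187]
228 [178, 177, 179, 179, 178, 152, 109, 90, 89, 115, 177, 187, 190, 188, 190, 191, 192, 191]
231 [187, 182, 175, 173, 176, 136, 99, 91, 87, 109, 118, 115, 106, 102, 99, 100, 103, 106]
[[384.9, 233.7], [385.1, 231.6], [385.2, 229.5], [385.4, 227.4]]
```

servo_tool --pt "0 0 0 0 -3 0 1" --pt "0 0 0 0 -4 0 1" --pt "0 0 0 0 -4 0 1" --pt "0 0 0 0 -4 0 1" --pt "0 0 0 0 -3 0 1" --pt "0 0 0 0 -1.5 0 1" --pt "0 0 0 0 0 0 1" --pt "0 0 0 0 0 0 1"

```text
clock: 14.6
eef_pos: [549.7, 44.5, 104.4]
eef_rot: [-3.142, 0.0, 0.064]
wrist_force: [0.3, 0.1, -0.9]
finger_gap: 21.9
finger_force: 25.0
```

servo_tool --pt "0 0 0 2 -0.2 0 1" --pt "0 0 0 4 -0.2 0 1" --pt "0 0 0 4 0 0 1" --pt "0 0 0 4 0 0 1" --pt "0 0 0 4 -0.1 0 1" --pt "0 0 0 4 0 0 1" --pt "0 0 0 4 0 0 1" --pt "0 0 0 4 -0.1 0 1" --pt "0 0 0 4 0 0 1" --pt "0 0 0 4 -0.1 0 1" --pt "0 0 0 4 0 0 1" --pt "0 0 0 4 -0.1 0 1" --pt "0 0 0 4 0 0 1" --pt "0 0 0 4 -0.1 0 1" --pt "0 0 0 4 0 0 1" --pt "0 0 0 4 -0.1 0 1" --pt "0 0 0 4 0 0 1" --pt "0 0 0 4 0 0 1" --pt "0 0 0 4 0 0 1" --pt "0 0 0 4 0 0 1"

```text
clock: 17.1
eef_pos: [628.0, 43.4, 104.4]
eef_rot: [-3.142, 0.0, 0.064]
wrist_force: [-0.5, 1.3, -1.0]
finger_gap: 22.2
finger_force: 25.0
```

servo_tool --pt "0 0 0 4 0 0 1" --pt "0 0 0 4 -0.1 0 1" --pt "0 0 0 2 0 0 1" --pt "0 0 0 0 0 0 1" --pt "0 0 0 0 0 0 1"

```text
clock: 17.73
eef_pos: [637.6, 43.3, 104.4]
eef_rot: [-3.142, 0.0, 0.064]
wrist_force: [-0.1, -0.4, -0.8]
finger_gap: 22.1
finger_force: 25.0
```

servo_tool --pt "0 0 0 0 0 5 1" --pt "0 0 0 0 0 10 1" --pt "0 0 0 0 0 20 1" --pt "0 0 0 0 0 30 1" --pt "0 0 0 0 0 30 1" --pt "0 0 0 -5 -15 25 1" --pt "0 0 0 -10 -36 0 1" --pt "0 0 0 -12 -40 0 1" --pt "0 0 0 -12 -45 0 1" --pt "0 0 0 -12 -45 0 1" --pt "0 0 0 -12 -40 0 1" --pt "0 0 0 -10 -30 0 1" --pt "0 0 0 -4 -20 0 1" --pt "0 0 0 0 0 0 1" --pt "0 0 0 0 0 0 1" --pt "0 0 0 0 0 0 1"

```text
clock: 19.73
eef_pos: [561.1, -226.8, 224.5]
eef_rot: [-3.142, -0.0, 0.065]
wrist_force: [-0.3, -0.5, -1.8]
finger_gap: 21.7
finger_force: 25.0
```

```bash
cat > m3.py <<'E'
from h import *
s=manip.read_state();print(s['clock'],s['eef_pos'],s['eef_rot'])
W=cam('wrist');im=manip.camera('wrist');save('w6',im)
u=proj(W,[(624,-228,60)])[0];print(u)
hsv=cv2.cvtColor(im,cv2.COLOR_RGB2HSV);x,y=u.astype(int)
m=(hsv[...,2]<135).astype(np.uint8)*255
r=np.zeros_like(m);r[max(0,y-85):y+80,x-85:x+85]=255
m=cv2.morphologyEx(m&r,cv2.MORPH_OPEN,np.ones((5,5)))
n,l,st,c=cv2.connectedComponentsWithStats(m);k=1+np.argmax(st[1:,4]);print(st[k])
ct=max(cv2.findContours((l==k).astype(np.uint8),0,1)[0],key=cv2.contourArea)
print(cv2.minAreaRect(onplane(W,ct[:,0],60)[:,:2].astype(np.float32)))
save('w6c',cv2.resize(im[max(0,y-100):y+100,x-120:x+120],None,fx=3,fy=3)); print('crop origin',x-120,max(0,y-100))
E
python3 m3.py
```

```text
19.725 [ 561.06844733 -226.80320049  224.51610175] [-3.14152413e+00 -6.94871715e-05  6.48584979e-02]
[330.05077183 152.55249173]
[ 291  110   81   82 6163]
((625.2085571289062, -228.59890747070312), (68.60031127929688, 68.884033203125), 3.7924938201904297)
crop origin 210 52
```

View pics/w6c.png

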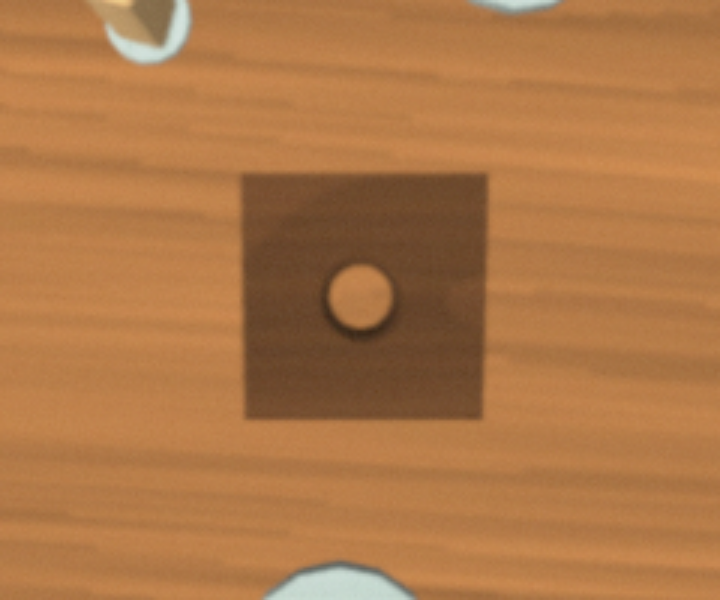

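The stand is clear and upright, with its hole at crop (361,298); its centre is (625.2,-228.6). I go above it and lower.

servo_tool --pt "0 0 0 14 -0.7 0 1" --pt "0 0 0 25 -1 0 1" --pt "0 0 0 17 0 -10 1" --pt "0 0 0 8 0 -20 1" --pt "0 0 0 0 0 -20 1" --pt "0 0 0 0 0 -15 1" --pt "0 0 0 0 0 0 1" --pt "0 0 0 0 0 -10 1" --pt "0 0 0 0 0 -12 1" --pt "0 0 0 0 0 -12 1" --pt "0 0 0 0 0 -12 1" --pt "0 0 0 0 0 -8 1" --pt "0 0 0 0 0 -5 1" --pt "0 0 0 0 0 -4 1" --pt "0 0 0 0 0 0 1" --pt "0 0 0 0 0 0 1"

```text
clock: 21.78
eef_pos: [624.9, -229.5, 96.8]
eef_rot: [3.141, -0.0, 0.064]
wrist_force: [-0.5, 0.2, -0.9]
finger_gap: 22.2
finger_force: 25.0
```

servo_tool --pt "0 0 0 0 0 -2 1" --pt "0 0 0 0 0 -2 1" --pt "0 0 0 0 0 -1.5 1" --pt "0 0 0 0 0 -1 1" --pt "0 0 0 0 0 -0.5 1" --pt "0 0 0 0 0 0 1" --pt "0 0 0 0 0 0 1"

```text
clock: 22.65
eef_pos: [624.7, -229.4, 89.5]
eef_rot: [3.142, -0.0, 0.064]
wrist_force: [-0.2, 1.4, -1.0]
finger_gap: 21.7
finger_force: 25.0
```

servo_tool --pt "0 0 0 0 0 -0.5 1" --pt "0 0 0 0 0 0 1" --pt "0 0 0 0 0 0 0.7" --pt "0 0 0 0 0 0 0.6" --pt "0 0 0 0 0 0 0.4" --pt "0 0 0 0 0 0 0.2" --pt "0 0 0 0 0 0 0" --pt "0 0 0 0 0 0 0" --pt "0 0 0 0 0 0 0" --pt "0 0 0 0 0 10 0" --pt "0 0 0 0 0 20 0" --pt "0 0 0 0 0 30 0" --pt "0 0 0 0 0 40 0" --pt "0 0 0 0 0 40 0" --pt "0 0 0 -15 0 30 0" --pt "0 0 0 -25 0 20 0" --pt "0 0 0 -20 0 0 0" --pt "0 0 0 0 0 0 0" --pt "0 0 0 0 0 0 0"

```text
clock: 25.02
eef_pos: [565.2, -229.4, 279.5]
eef_rot: [3.141, -0.0, 0.064]
wrist_force: [-0.9, -0.1, -0.3]
finger_gap: 94.1
finger_force: 0.0
```

```bash
python3 - <<'E'
from h import *
sc=manip.camera('scene');w=manip.camera('wrist')
a=cv2.resize(sc[150:330,120:500],(640,303),interpolation=cv2.INTER_CUBIC)
b=cv2.resize(w[:300],(600,281));b=np.pad(b,((0,0),(0,40),(0,0)))
save('fin',np.vstack([a,b]))
E
```

```text
(no output)
```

View pics/fin.png

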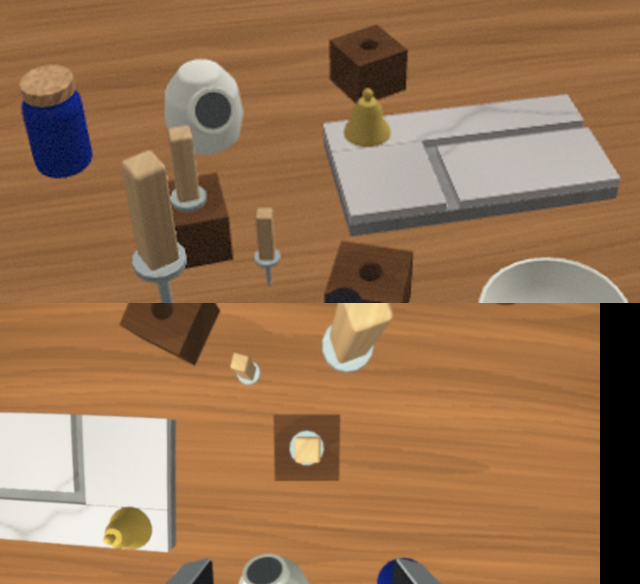

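The probe stands upright in its stand with the collar seated: (185,175) in the scene half, (306,448) in the wrist half. The jar, salt pig and bell are where they were.

```bash
python3 -c "
from cell import manip
print(manip.sign_off())"
```

```text
the job is handed in; nothing more can be done
None
```

The probe tip went along the whole joint, about 2 mm above the groove floor at about 3 cm/s. The probe is back upright in its stand, the jar, salt pig and bell timer look undisturbed, and the job was handed in at about 25 s.

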